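Set the stop of the leaning stand and lean the mower panel on it

TASK

The orange mower panel has to stand on the grey leaning stand at the angle that the yellow clip marks. Lift the red knob of the blue stop bar out of its notch, slide the bar along and let the knob drop fully into the notch beside the yellow clip; after that take the orange panel out of its wooden holder and lean it, the same way up, square and centred on the stand, its lower edge against the stop bar and its back on the rail. Leave it standing there by itself, and do not push the other things on the bench about.

Things in the scene. Friction and masses are not known exactly. Their poses are not given: they have to be found in the camera images.
- stand: grey leaning stand, fixed. Origin on the bench; x runs from the rail towards the free end (about to the robot's right), y across it, away from the robot, z up. Base plate 190 mm along x (-95 to 95), 260 mm along y (-100 to 160), its upper face at z 12. A steel comb along x at its far side, y 121, 18 mm wide, tooth tops at z 38, has four upright notches 12 mm wide and 14 deep, centres at x -2, 16, 34 and 52
- rail_mid (a point): middle of the axis of the stand's aluminium rail, a round bar of radius 8 mm, 190 mm long, that runs along the stand's y at the stand's -x side (x -65, y 0, z 120). Two 16 mm posts at y -87 and 87 carry it and end at it
- stop (a joint): how far the blue stop bar has slid along the stand's x, in m: 0, 0.018, 0.036, 0.054 in the four notches (0 is nearest to the rail), about 2 mm of play in each. Starts in the second, near 0.018. Sliding takes about 1 N: pushing the raised knob along slides the bar
- knob (a joint): how far the red knob is lifted, in m: 0 with its pin fully down in a notch, end stop at 0.026. The pin (8 mm wide along x) clears the teeth above 0.014 (lift to about 0.020); gravity and a weak spring (2 to 4 N together) pull it down. Let go between notches it stays up on a tooth
- knob_grip (a point): middle of the grip of the red knob, an upright round knob 30 mm across, 44 mm high, on the stop bar's carriage at the far side of the stand. The point is on its axis, 85 mm above the bench with the knob down; the knob reaches from 25 mm below it to 19 mm above it. The pin is right under it; the carriage's top is at z 55
- stop_face (a point): middle of the foot of the blue stop bar's upright face on the rail's side, 1 mm above the base plate. The bar lies along the stand's y, 190 mm long, 18 high, 14 thick; the panel's lower edge is to rest on the base plate against this face. It lies 7 mm from the knob's axis towards the rail, at the stand's y 0
- clip_yellow: yellow upright clip 12 x 20 x 34 mm, origin at the middle of its underside, axes as the stand's. It stands on the base plate beyond the comb (stand's y 146), beside the notch to use (first, third or fourth): its x in the stand's frame is that notch's. Two shorter black clips stand beside notches not to use
- holder: wooden holder, fixed, foot 170 x 160 mm; x points about to the robot's right. Its bed leans 30 degrees from upright, top towards -x (left); the back plate, 130 mm wide along y, supports the lower 115 mm of the panel's back; a lip 18 mm high stands 4 mm in front of the panel's lower edge
- panel: orange flat panel, 200 mm high (its z), 150 wide (its y), 8 thick (its x), 0.3 kg, loose. Origin: middle of its lower edge; z runs up to its top edge (in the holder it leans 30 degrees to the left), x is the front face's normal, up and to the right. The upper 85 mm stand free of the holder's back
- spray_can: aluminium can with a green label, 66 mm across, 190 mm high, bystander, origin at its underside
- oil_bottle: black bottle with yellow label, 72 mm across, 190 mm high, bystander, origin at its underside
- mug: blue mug, 80 mm across, 95 mm high, bystander, origin at its underside
- wrench: steel wrench 190 mm long lying at the far left, bystander, along its x
- screwdriver: screwdriver with yellow handle, 200 mm long, lying at the left, bystander, along its x
- brush: brush 200 mm long lying at the right, bystander, along its x
Things that resemble listed ones, but are neither listed nor needed, are in the scene too. Of the things shaped like the panel, the orange one is meant.

How it is judged:
By the outcome, as a careful person would: the job done as asked, in the order asked, and still so for the second after the job is handed in, with the robot touching nothing.
It also fails if it takes over 61 s, if anything falls off the work surface, if the arm or the gripper's body presses on something with over 40 N, if the wrist force passes 120 N, or if a joint passes its speed limit or range.

ROBOT

A 6-joint arm with a two-finger parallel gripper is mounted at the origin on the work surface. World frame = base frame: x ahead of the robot, y to its left, z up, the work surface at z = 0. Lengths are in mm, angles in rad, forces in N, time in s.
With the tool pointing down it reaches from about 325 to 900 mm from the base axis. Payload 3.5 kg.
Tool frame: the origin (TCP) lies between the finger pads; the fingertips stand 19 mm ahead of it and the grasp point (between the pads) is the TCP; z points along the fingers, y is the line along which they close (so a half turn about z gives the same grasp; the last joint's range is limited). The gripper opens to 85 mm and grips with 20 to 120 N. Pads are 22 mm wide; open, the fingers measure 114 mm over their backs; the gripper's body (76 mm by 85 mm) begins 54 mm behind the grasp point. The pads swing forward as they close: fully open they stand 13 mm farther back than shut.
Start: joints at [-0.103, 0.276, -0.026, 1.268, 0, 1.467], TCP at [624.997, -0.01, 250.313] pointing down, gripper open.
Joint ranges: [-3.12, 3.12], [-0.85, 1.88], [-1.08, 1.24], [-1.95, 2.15], [-1.57, 1.53], [-3.14, 3.14]. Speed limits (rad/s): [2.57, 2.57, 3.14, 3.14, 3.14, 3.14].

INTERFACE

Orientations are given as a unit quaternion [w, x, y, z].
In Python, from workcell import arm gives the robot as it stands.
- The arm moves only by the tool play_rows, never from a script. Its argument "motion" is text: rows parted by semicolons, each of 7 numbers parted by spaces: the shift along the tool's x, y, z in units of 40 mm (1.0 is 40 mm), then the turn, a rotation vector about the tool's x, y, z in units of 5 degrees (1.0 is 5 degrees), then the opening, from 0 (shut) to 1 (fully open). A call has 1 to 20 rows; each row shifts and turns the commanded pose from where the row before left it, along the tool's axes as they then stand; what a row does not reach is not made up. A row lasts 1/12 s, in which the tool goes at most 41.7 mm and 7.16 degrees, less where a joint would pass 70% of its speed; a pose out of reach is approached as far as the arm can. A call is refused whole if a number of a shift passes 1 or a number of a turn 1, either way. A call with a gripper value outside its range is refused whole. The fingers move at their own pace and stop on an object; "grip_force" is the grip in N (left out, the last holds). Time passes only in rows, so rows that do not move let the fingers close. It gives the time, the measured TCP pose, the force, the opening and the grip force at its end, in the units of the state.
- arm.get_state(): the state, without advancing time (a new reading comes with each control period).
- arm.capture(name): name is "scene" or "side" or "wrist"; returns a dict with "color" (384x512x3 uint8, red, green, blue), "intrinsics" (3x3 intrinsics, pixels), "extrinsics" (4x4, takes a point from camera to world coordinates); the wrist camera has in their place "hand_eye" (4x4, takes a point from camera to tool coordinates, whose origin is the TCP and whose axes are the flange's). Camera axes: x right, y down, z forward; pixel columns grow to the right and rows downward; lengths in mm; the calibration is good to about 2 mm. A picture is of the moment at which its call begins: read the wrist's pose just before it. There is no depth.
- arm.sign_off(): hands the job in; it is judged then, once.
The state is a dict: "time": time; "q": joint angles; "joint_vel": joint speeds; "tau": joint torques, N m; "tcp_pos": TCP position; "tool_rot": TCP orientation; "ft_force": force on the tool from outside, world axes, zero at the start; "wrist_torque": the same for the moment, N m; "grip_width": finger opening in mm; "grasp_force": force on a finger pad.
Only numpy, scipy, OpenCV 4.12 (cv2) and the standard library are available. Lean on these libraries where they do the work, as an engineer would, in place of code of your own. Each camera call takes 0.05 s, during which the arm holds its last target. There are 200 camera calls.

## Working session

There is one attempt and no reset: what is moved stays moved. The work goes in short steps, Python scripts to look and compute and a tool call to move; the robot and the scene stay as the last step left them, time stands still between calls to the robot, and variables do not carry over. Pictures are saved under pics/ and viewed, at most 13 in all, crops included, and the job is handed in when it is done.

Besides the shell and the picture viewer there is one more tool, called after "Request:" by a JSON object that holds its "name" and its "arguments", one argument or row to a line. play_rows: Moves the arm, as the interface text tells. Its arguments: {"type":"object","properties":{"motion":{"type":"string"},"grip_force":{"type":"number"}},"required":["motion"]}

```bash
ls; mkdir -p pics; python3 - <<'E'
from workcell import arm
import cv2,numpy as np
s=arm.get_state();print(s)
for n in("scene","side"):
    c=arm.capture(n);cv2.imwrite(f"pics/{n}0.png",c["color"][:,:,::-1]);print(n,c["intrinsics"].tolist(),np.round(c["extrinsics"],4).tolist())
    np.savez(f"{n}0.npz",**c)
c=arm.capture("wrist");print(np.round(c["hand_eye"],4).tolist(),c["intrinsics"].tolist())
a=cv2.imread("pics/scene0.png");
cv2.imwrite("pics/s2.png",cv2.resize(a,(800,600),interpolation=cv2.INTER_CUBIC))
a=cv2.imread("pics/side0.png");
cv2.imwrite("pics/d2.png",cv2.resize(a,(800,600),interpolation=cv2.INTER_CUBIC))
E
```

```text
pics
{'time': 0.0, 'q': array([-1.03428715e-01,  2.77134079e-01, -2.79001439e-02,  1.26798800e+00,
       -7.91354739e-06,  1.46742233e+00]), 'joint_vel': array([ 0.00033566, -0.00091924, -0.00063174, -0.00105152, -0.00272653,
        0.00103373]), 'tau': array([-1.23772923e-03, -4.45513523e+01,  2.95201170e+01,  1.64704624e-02,
       -2.18722530e-04, -1.59438730e-05]), 'tcp_pos': array([6.24259850e+02, 4.67568775e-02, 2.49149901e+02]), 'tool_rot': array([-8.61503605e-04,  7.07125687e-01,  7.07086999e-01, -7.04611347e-04]), 'ft_force': array([-0.09753693, -0.43238324,  0.26081438]), 'wrist_torque': array([-0.03794573,  0.01622756,  0.02257497]), 'grasp_force': 0.0, 'grip_width': 85.64285779627878}
scene [[419.7745245732884, 0.0, 251.69160551923844], [0.0, 419.7745245732884, 196.10534481238133], [0.0, 0.0, 1.0]] [[0.4928, 0.6866, -0.5345, 1119.9833], [0.8701, -0.3873, 0.3048, -357.3552], [0.0023, -0.6153, -0.7883, 1054.3771], [0.0, 0.0, 0.0, 1.0]]
side [[398.02778578084525, 0.0, 250.1594950736614], [0.0, 398.02778578084525, 194.76980804001053], [0.0, 0.0, 1.0]] [[-0.9937, -0.0732, 0.0845, 407.8157], [-0.1106, 0.7531, -0.6485, 706.7993], [-0.0162, -0.6538, -0.7565, 899.8477], [0.0, 0.0, 0.0, 1.0]]
[[-0.0003, -0.9579, -0.2871, 73.0347], [1.0, -0.0005, 0.0005, 0.5617], [-0.0006, -0.2871, 0.9579, -123.6986], [0.0, 0.0, 0.0, 1.0]] [[275.39984382543975, 0.0, 255.84937292156374], [0.0, 275.39984382543975, 191.59857564105695], [0.0, 0.0, 1.0]]
```

View pics/s2.png

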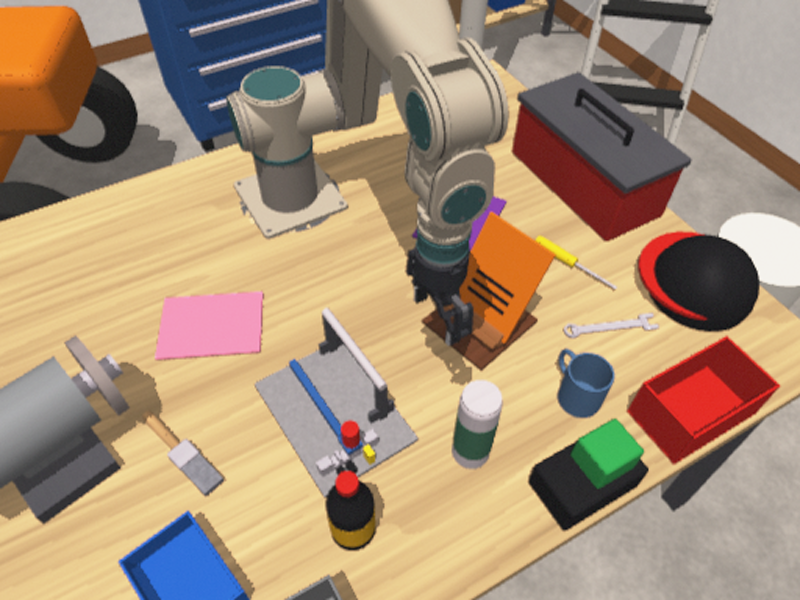

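View pics/d2.png

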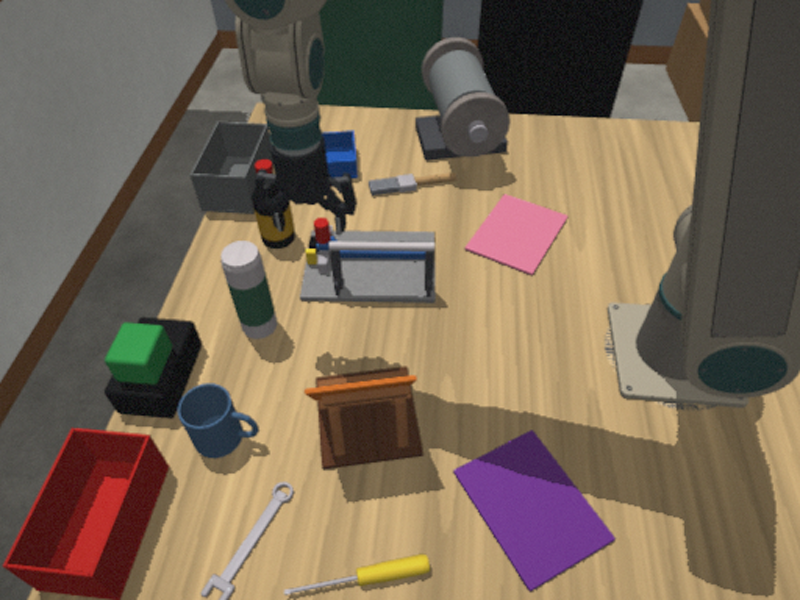

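The scene view shows the stand around (335,410), with the rail from (325,313) to (382,387). The red knob is at (350,433), the yellow clip at (370,453) and the orange panel in its holder at (505,280).

Lookalikes (same 800x600 view):
- **Knob (350,433):** the red bottle cap at (347,485) could be mistaken for it. The knob is the one on the blue bar.
- **Panel (505,280):** the pink panel at (210,325) and the purple panel at (490,215) have the same shape. Orange is the one meant.
- **Clip (370,453):** the yellow screwdriver at (555,250) and the black clips at (345,465) are similar. I want the yellow one on the base plate.

Next I'll measure and check these in one close crop.

```bash
cat > h.py <<'E'
import numpy as np,cv2
def ray(c,p):
    K,E=c["intrinsics"],c["extrinsics"];d=E[:3,:3]@np.linalg.inv(K)@np.array([p[0],p[1],1.]);return E[:3,3],d/np.linalg.norm(d)
def plane(c,p,z):
    o,d=ray(c,p);return o+d*(z-o[2])/d[2]
def tri(c1,p1,c2,p2):
    A=np.zeros((3,3));b=np.zeros(3);L=[ray(c1,p1),ray(c2,p2)]
    for o,d in L:
        M=np.eye(3)-np.outer(d,d);A+=M;b+=M@o
    x=np.linalg.solve(A,b);return x,max(np.linalg.norm((np.eye(3)-np.outer(d,d))@(x-o)) for o,d in L)
def proj(c,X):
    E=c["extrinsics"];q=c["intrinsics"]@(E[:3,:3].T@(np.array(X)-E[:3,3]));return q[:2]/q[2]
def blobs(c,lo,hi,box,amin=8):
    h=cv2.cvtColor(c["color"],cv2.COLOR_RGB2HSV);m=cv2.inRange(h,np.array(lo),np.array(hi))
    k=np.zeros_like(m);x0,y0,x1,y1=box;k[y0:y1,x0:x1]=m[y0:y1,x0:x1]
    n,l,st,ce=cv2.connectedComponentsWithStats(k)
    return [(st[i].tolist(),np.round(ce[i],1).tolist(),l==i) for i in range(1,n) if st[i,4]>=amin]
E
python3 - <<'E'
from h import *
S=dict(np.load("scene0.npz"));D=dict(np.load("side0.npz"))
bx={"S":(155,185,280,330),"D":(180,90,300,210)}
for n,c in(("S",S),("D",D)):
    b=bx[n]
    for nm,lo,hi,bb in(("red",(0,150,90),(6,255,255),b),("yel",(24,150,90),(33,255,255),b),("blue",(105,120,60),(118,255,255),b),
       ("orange",(7,190,100),(16,255,255),(250,120,380,230) if n=="S" else (180,220,290,270)),("grey",(0,0,70),(180,45,200),b)):
        for st,ce,m in blobs(c,lo,hi,bb,15):
            cs,_=cv2.findContours(m.astype(np.uint8),cv2.RETR_EXTERNAL,cv2.CHAIN_APPROX_NONE)
            k=max(cs,key=len); r=cv2.minAreaRect(k)
            print(n,nm,st,ce,cv2.boxPoints(r).round(1).tolist() if nm in("blue","orange") else "",
             cv2.approxPolyDP(cv2.convexHull(k),3,True)[:,0].tolist() if nm in("grey","orange") else "")
def crop(c,b,s):return cv2.resize(c["color"][b[1]:b[3],b[0]:b[2],::-1],None,fx=s,fy=s,interpolation=cv2.INTER_CUBIC)
A=np.zeros((580,800,3),np.uint8)
a=crop(S,(160,190,270,320),4);A[:a.shape[0],:a.shape[1]]=a
a=crop(D,(185,130,285,200),3.5);A[:a.shape[0],445:445+a.shape[1]]=a
a=crop(S,(265,120,365,235),2.5);A[250:250+a.shape[0],445:445+a.shape[1]]=a
cv2.imwrite("pics/c1.png",A)
E
```

```text
S red [219, 269, 11, 17, 149] [224.1, 277.0]  
S red [215, 301, 15, 17, 198] [221.8, 309.2]  
S yel [233, 285, 7, 12, 58] [236.1, 290.2]  
S blue [186, 230, 33, 54, 286] [202.4, 254.5] [[184.39999389648438, 232.0], [189.1999969482422, 228.89999389648438], [222.5, 280.0], [217.8000030517578, 283.20001220703125]] 
S blue [220, 283, 12, 7, 26] [225.8, 286.7] [[220.0, 286.0], [230.89999389648438, 282.70001220703125], [232.1999969482422, 286.8999938964844], [221.1999969482422, 290.1000061035156]] 
S orange [294, 136, 61, 84, 2510] [322.7, 174.3] [[280.70001220703125, 196.1999969482422], [314.20001220703125, 135.60000610351562], [356.70001220703125, 159.10000610351562], [323.20001220703125, 219.6999969482422]] [[314, 136], [354, 163], [323, 219], [294, 187]]
S grey [163, 201, 104, 117, 4449] [212.7, 263.5]  [[266, 281], [207, 317], [163, 246], [207, 201], [246, 245]]
D red [201, 140, 9, 16, 74] [205.3, 145.0]  
D yel [195, 159, 7, 10, 55] [198.7, 163.3]  
D blue [208, 90, 20, 24, 430] [217.7, 100.7] [[208.0, 90.0], [227.0, 90.0], [227.0, 113.0], [208.0, 113.0]] 
D blue [202, 156, 8, 4, 25]
[... 320 characters left out ...]
22, 248.3000030517578], [264.79998779296875, 239.60000610351562], [265.29998779296875, 243.6999969482422], [196.1999969482422, 252.39999389648438]] [[265, 241], [196, 251]]
D grey [271, 90, 15, 6, 72] [277.4, 92.1]  [[285, 90], [283, 94], [271, 92]]
D grey [286, 90, 14, 9, 74] [293.7, 93.7]  [[299, 97], [293, 98], [286, 92], [299, 90]]
D grey [180, 92, 23, 8, 67] [190.7, 96.4]  [[202, 92], [194, 98], [180, 97]]
D grey [236, 111, 31, 12, 260] [251.9, 117.3]  [[266, 117], [261, 122], [236, 119], [238, 115], [262, 111]]
D grey [214, 113, 9, 3, 18] [218.3, 114.1]  [[222, 113], [214, 114]]
D grey [192, 139, 87, 55, 2780] [237.2, 171.8]  [[192, 188], [196, 168], [215, 139], [277, 149], [276, 193]]
```

View pics/c1.png

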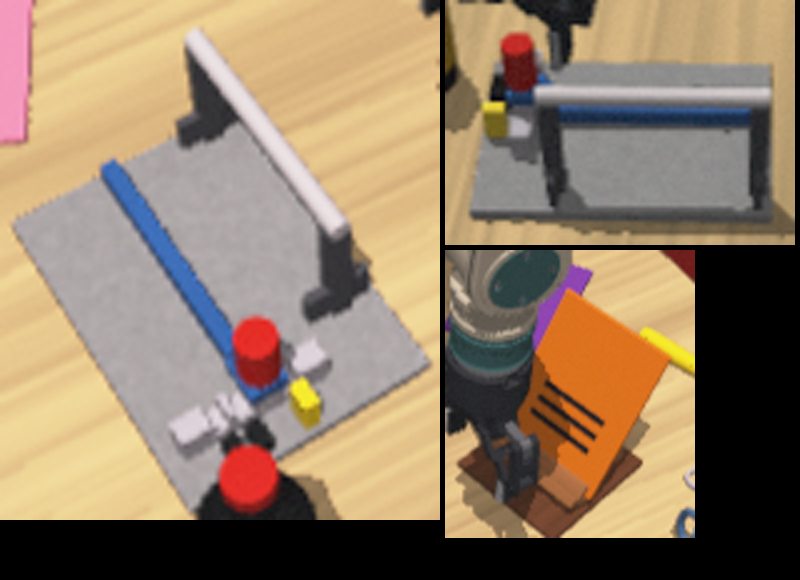

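The crop confirms three things. The red knob sits on the blue bar at about (223,277). The yellow clip at (236,290) is on the rail side, so it marks the first notch. The orange panel is in the holder, with purple behind it.

```bash
python3 - <<'E'
from h import *
np.set_printoptions(precision=1,suppress=True)
S=dict(np.load("scene0.npz"));D=dict(np.load("side0.npz"))
for n,a,b in(("rail near",(208.2,198.9),(277.6,157.5)),("rail far",(245.5,247),(211.8,157)),("clip",(236.1,290.2),(198.7,163.3)),("knob",(224.1,277),(205.3,147.5)),
  ("ptop near",(314,136),(265,241)),("ptop far",(354,163),(196,251))): print(n,*tri(S,a,D,b))
for n,c,p,z in(("(-95,160)",S,(267,281),12),("(95,-100)",S,(163,246),12),("(95,-100)D",D,(277.9,148.6),12),("(-95,160)D",D,(192,191),6),("(-95,-100)D",D,(277,192.5),6),
  ("clip",S,(236.1,290.2),31),("clipD",D,(198.7,163.3),29),("knob",S,(224.1,277),87),("knobD",D,(205.3,147.5),87)):print(n,plane(c,p,z))
E
```

```text
rail near [ 433.9 -107.4  119.1] 0.5648952796121107
rail far [620.5 -92.3 117.8] 1.8968544446926396
clip [ 678.7 -152.1   29.9] 0.08268632304799302
knob [ 655.  -171.3   81.4] 1.2325369794728473
ptop near [440.7 236.  205.5] 0.48838790467903254
ptop far [580.3 273.  203. ] 0.11563340647696362
(-95,160) [688.7 -62.5  12. ]
(95,-100) [ 446.4 -266.8   12. ]
(95,-100)D [ 438.7 -261.6   12. ]
(-95,160)D [683.2 -57.5   6. ]
(-95,-100)D [429.1 -76.1   6. ]
clip [ 679.3 -152.3   31. ]
clipD [ 679. -153.   29.]
knob [ 656.5 -172.9   87. ]
knobD [ 654.2 -164.3   87. ]
```

```bash
python3 - <<'E'
from h import *
np.set_printoptions(precision=1,suppress=True)
S=dict(np.load("scene0.npz"));D=dict(np.load("side0.npz"))
for nm,lo,hi in(("red",(0,150,90),(6,255,255)),):
  print([b[:2] for b in blobs(D,lo,hi,(150,90,190,130))])
print("cap",tri(S,(221.8,306.5),D,(169.3,106)))
print("can",tri(S,(307.5,252),D,(155.5,162)))
E
```

```text
[([163, 102, 11, 7, 64], [168.1, 104.9])]
cap (array([ 764.1, -228.3,  184.7]), np.float64(0.1712746471505693))
can (array([742.3,   9.8, 187. ]), np.float64(1.3920308985089218))
```

Request:
{"name": "play_rows", "arguments": {
  "motion": "0 0 -1 0 0 1 0.8;0 0 -1 0 0 1 0.8"
}}

```text
time: 0.32
tcp_pos: [621.8, 0.3, 326.2]
tool_rot: [-0.004, 0.767, 0.641, -0.004]
ft_force: [2.1, -0.5, -0.2]
grip_width: 68.4
grasp_force: 0.0
```

```bash
python3 -c "
from workcell import arm
s=arm.get_state();print(s['q'],s['tcp_pos'],s['tool_rot'])"
```

```text
[-1.03411830e-01  2.50735651e-01  9.81891406e-02  1.42932739e+00
  3.63850793e-06  1.64608606e+00] [6.21753193e+02 3.20604246e-01 3.26153074e+02] [-0.00397244  0.76737079  0.64117969 -0.00385973]
```

```bash
cat >> h.py <<'E'
from scipy.spatial.transform import Rotation as Ro
def cur(arm):
    s=arm.get_state();q=s["tool_rot"];return np.array(s["tcp_pos"]),Ro.from_quat([q[1],q[2],q[3],q[0]]).as_matrix()
def rot(x,z):  # tool axes from x hint and z
    z=np.array(z,float);z/=np.linalg.norm(z);x=np.array(x,float);x=x-z*(x@z);x/=np.linalg.norm(x);return np.c_[x,np.cross(z,x),z]
def plan(p0,R0,p1,R1,vmax=28.,wmax=5.,n=None):
    w=Ro.from_matrix(R0.T@R1).as_rotvec();d=R0.T@(np.array(p1)-p0)
    N=n or int(max(1,np.ceil(np.linalg.norm(d)/vmax),np.ceil(np.degrees(np.linalg.norm(w))/wmax)))
    R=Ro.from_rotvec(w/N).as_matrix();M=sum(np.linalg.matrix_power(R,k) for k in range(N));s=np.linalg.solve(M,d)
    print("rows",N,"row:",np.round(np.r_[s/40,np.degrees(w/N)/5],3).tolist());return R1
A=np.radians(4.4);ys=np.array([np.cos(A),np.sin(A),0]);xs=np.array([np.sin(A),-np.cos(A),0]);zs=np.array([0,0,1.]);O=np.array([532.1,-164.7,0])
def st(x,y,z):return O+x*xs+y*ys+z*zs
E
python3 - <<'E'
from h import *
from workcell import arm
p,R=cur(arm);plan(p,R,st(16,121,220),rot(-ys,-zs))
E
```

```text
rows 21 row: [-0.21, -0.115, 0.127, -0.005, -0.005, -0.997]
```

Request:
{"name": "play_rows", "arguments": {
  "motion": "-0.21 -0.115 0.127 -0.005 -0.005 -0.997 0.7;-0.21 -0.115 0.127 -0.005 -0.005 -0.997 0.7;-0.21 -0.115 0.127 -0.005 -0.005 -0.997 0.7;-0.21 -0.115 0.127 -0.005 -0.005 -0.997 0.7;-0.21 -0.115 0.127 -0.005 -0.005 -0.997 0.7;-0.21 -0.115 0.127 -0.005 -0.005 -0.997 0.7;-0.21 -0.115 0.127 -0.005 -0.005 -0.997 0.7;-0.21 -0.115 0.127 -0.005 -0.005 -0.997 0.7;-0.21 -0.115 0.127 -0.005 -0.005 -0.997 0.7;-0.21 -0.115 0.127 -0.005 -0.005 -0.997 0.7;-0.21 -0.115 0.127 -0.005 -0.005 -0.997 0.7;-0.21 -0.115 0.127 -0.005 -0.005 -0.997 0.7;-0.21 -0.115 0.127 -0.005 -0.005 -0.997 0.7;-0.21 -0.115 0.127 -0.005 -0.005 -0.997 0.7;-0.21 -0.115 0.127 -0.005 -0.005 -0.997 0.7;-0.21 -0.115 0.127 -0.005 -0.005 -0.997 0.7;-0.21 -0.115 0.127 -0.005 -0.005 -0.997 0.7;-0.21 -0.115 0.127 -0.005 -0.005 -0.997 0.7;-0.21 -0.115 0.127 -0.005 -0.005 -0.997 0.7;-0.21 -0.115 0.127 -0.005 -0.005 -0.997 0.7"
}}

```text
time: 1.98
tcp_pos: [650.7, -167.0, 228.7]
tool_rot: [0.005, 0.001, 1.0, -0.0]
ft_force: [-0.2, 0.2, -0.1]
grip_width: 59.6
grasp_force: 0.0
```

Request:
{"name": "play_rows", "arguments": {
  "motion": "-0.21 -0.115 0.127 -0.005 -0.005 -0.997 0.7;0 0 0 0 0 0 0.7;0 0 0 0 0 0 0.7"
}}

```text
time: 2.23
tcp_pos: [658.7, -171.2, 223.5]
tool_rot: [0.005, -0.04, 0.999, -0.0]
ft_force: [-1.3, -0.1, -0.1]
grip_width: 59.7
grasp_force: 0.0
```

```bash
cat >> h.py <<'E'
def wr(arm):
    p,R=cur(arm);c=arm.capture("wrist");T=np.eye(4);T[:3,:3]=R;T[:3,3]=p;c["extrinsics"]=T@c["hand_eye"];return c
E
python3 - <<'E'
from h import *
from workcell import arm
np.set_printoptions(precision=1,suppress=True)
print(arm.get_state()["q"],cur(arm)[0],st(16,121,220))
plan(*cur(arm),st(16,121,85),rot(-ys,-zs))
W=wr(arm);S=arm.capture("scene");D=arm.capture("side")
for n,c in(("W1",W),("S1",S),("D1",D)):np.savez(n+".npz",**c)
B=W["color"].copy()
a=cv2.resize(S["color"][110:240,260:380],None,fx=2.4,fy=2.4,interpolation=cv2.INTER_CUBIC)
b=cv2.resize(D["color"][225:305,185:290],None,fx=2.4,fy=2.4,interpolation=cv2.INTER_CUBIC)
M=np.zeros((590,800,3),np.uint8);M[:384,:512]=B;M[:a.shape[0],512:512+a.shape[1]]=a;M[320:320+b.shape[0],540:540+b.shape[1]]=b
cv2.imwrite("pics/w1.png",M[:,:,::-1])
E
```

```text
[-0.4  0.4  0.1  1.2  0.  -0.4] [ 658.7 -171.2  223.5] [ 654.  -171.4  220. ]
rows 5 row: [0.028, 0.001, 0.692, -0.001, 0.021, 0.006]
```

View pics/w1.png

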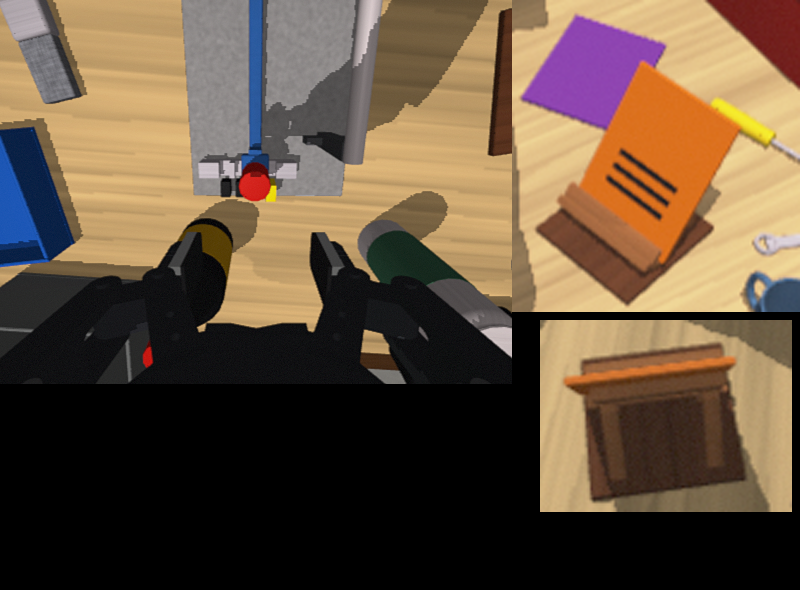

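The wrist view shows the knob top at (255,184) with the yellow clip just to its rail side at (271,195), the bar upright in the image and the bottle well away. The side insets show the panel unobstructed. Next I'll measure all of these.

```bash
python3 - <<'E'
from h import *
np.set_printoptions(precision=1,suppress=True)
W,S,D=[dict(np.load(n+"1.npz")) for n in"WSD"]
b=blobs(W,(0,150,120),(6,255,255),(200,150,320,215));print([x[:2] for x in b])
st_=b[0][0];print("knob top",plane(W,(255.5,184.5),104), "clip",[plane(W,x[1],46) for x in blobs(W,(22,150,90),(35,255,255),(240,170,300,215))])
for x in blobs(W,(103,120,60),(120,255,255),(200,0,300,150)):
    ys_,xs_=np.nonzero(x[2])
    for side in(1,0):
        e=np.array([(np.nonzero(x[2][r])[0].max()+.5 if side else np.nonzero(x[2][r])[0].min()-.5,r) for r in range(5,140)])
        f=np.polyfit(e[:,1],e[:,0],1);P=[plane(W,(np.polyval(f,r),r),30) for r in(5,140)];v=P[1]-P[0];print("bar edge",P,np.degrees(np.arctan2(v[1],v[0])))
for x in blobs(S,(7,170,100),(17,255,255),(270,110,380,240),200):
    k=max(cv2.findContours(x[2].astype(np.uint8),0,1)[0],key=len);print("S",cv2.approxPolyDP(cv2.convexHull(k),3,True)[:,0].tolist())
for x in blobs(D,(5,150,80),(17,255,255),(180,225,290,270),100):
    k=max(cv2.findContours(x[2].astype(np.uint8),0,1)[0],key=len);print("D",cv2.approxPolyDP(cv2.convexHull(k),1.5,True)[:,0].tolist())
E
```

```text
[([239, 172, 31, 29, 711], [254.0, 186.1])]
knob top [ 653.6 -172.2  104. ] clip [array([ 677.4, -151.8,   46. ])]
bar edge [array([ 489.2, -178.3,   30. ]), array([ 621.6, -168.8,   30. ])] 4.1248004862220915
bar edge [array([ 490.2, -191.1,   30. ]), array([ 622.6, -181.5,   30. ])] 4.135186662296622Traceback (most recent call last):
  File "<stdin>", line 9, in <module>
    return umr_maximum(a, axis, None, out, keepdims, initial, where)
ValueError: zero-size array to reduction operation maximum which has no identity
```

Request:
{"name": "play_rows", "arguments": {
  "motion": "0.028 0 0.6 0 0.02 0.01 0.65;0.028 0 0.6 0 0.02 0.01 0.65;0.028 0 0.6 0 0.02 0.01 0.65;0.028 0 0.6 0 0.02 0.01 0.65;0 0 0 0 0 0 0.65;0 0 0 0 0 0 0.65"
}}

```text
time: 2.88
tcp_pos: [654.1, -171.0, 127.4]
tool_rot: [0.0, -0.039, 0.999, 0.0]
ft_force: [-0.2, -0.2, 0.5]
grip_width: 55.7
grasp_force: 0.0
```

```bash
sed -i 's/radians(4.4)/radians(4.2)/' h.py; python3 - <<'E'
from h import *
from workcell import arm
np.set_printoptions(precision=1,suppress=True)
print(st(16,121,85),st(-2,146,46))
plan(*cur(arm),np.array([654,-171.8,85]),rot(-ys,-zs),n=3)
S,D=[dict(np.load(n+"1.npz")) for n in"SD"]
for x in blobs(S,(7,170,100),(17,255,255),(270,110,380,240),200):
    k=max(cv2.findContours(x[2].astype(np.uint8),0,1)[0],key=len);print("S",cv2.approxPolyDP(cv2.convexHull(k),3,True)[:,0].tolist())
for x in blobs(D,(5,150,80),(17,255,255),(180,225,290,270),100):
    k=max(cv2.findContours(x[2].astype(np.uint8),0,1)[0],key=len);print("D",cv2.approxPolyDP(cv2.convexHull(k),1.5,True)[:,0].tolist())
E
```

```text
[ 653.9 -171.8   85. ] [ 677.6 -152.    46. ]
rows 3 row: [0.001, -0.007, 0.354, 0.001, 0.004, 0.018]
S [[314, 136], [354, 162], [323, 219], [288, 188]]
D [[266, 242], [257, 248], [205, 256], [195, 251], [195, 249], [213, 243], [254, 238], [265, 240]]
```

Request:
{"name": "play_rows", "arguments": {
  "motion": "0 -0.007 0.36 0 0.004 0.018 0.65;0 -0.007 0.36 0 0.004 0.018 0.65;0 -0.007 0.36 0 0.004 0.018 0.65;0 0 0 0 0 0 0.5;0 0 0 0 0 0 0.2;0 0 0 0 0 0 0.2;0 0 0 0 0 0 0.2;0 0 0 0 0 0 0.2;0 0 0 0 0 0 0.2;0 0 0 0 0 0 0.2",
  "grip_force": 40
}}

```text
time: 3.72
tcp_pos: [656.7, -172.9, 87.1]
tool_rot: [0.003, -0.037, 0.999, -0.001]
ft_force: [-2.2, 0.6, 6.6]
grip_width: 29.1
grasp_force: 40.1
```

Request:
{"name": "play_rows", "arguments": {
  "motion": "0 0 -0.13 0 0 0 0.2;0 0 -0.13 0 0 0 0.2;0 0 -0.13 0 0 0 0.2;0 0 -0.13 0 0 0 0.2;0 0 0 0 0 0 0.2;0 0 0 0 0 0 0.2"
}}

```text
time: 4.22
tcp_pos: [656.5, -172.8, 106.5]
tool_rot: [0.002, -0.037, 0.999, -0.001]
ft_force: [4.0, -0.6, -3.1]
grip_width: 28.9
grasp_force: 39.7
```

```bash
python3 - <<'E'
from h import *
from workcell import arm
np.set_printoptions(precision=1,suppress=True)
p,R=cur(arm);print(p);plan(p,R,[*st(-2,121,0)[:2],p[2]],R,n=6)
E
```

```text
[ 656.5 -172.8  106.5]
rows 6 row: [0.01, 0.08, -0.0, 0.0, 0.0, 0.0]
```

Request:
{"name": "play_rows", "arguments": {
  "motion": "0 0.079 0 0 0 0 0.2;0 0.079 0 0 0 0 0.2;0 0.079 0 0 0 0 0.2;0 0.079 0 0 0 0 0.2;0 0.079 0 0 0 0 0.2;0 0.079 0 0 0 0 0.2;0 0 0 0 0 0 0.2;0 0 0 0 0 0 0.2;0 0 0 0 0 0 0.2"
}}

```text
time: 4.97
tcp_pos: [655.0, -152.6, 106.0]
tool_rot: [0.002, -0.037, 0.999, -0.0]
ft_force: [5.1, 0.4, -3.6]
grip_width: 29.2
grasp_force: 39.8
```

Request:
{"name": "play_rows", "arguments": {
  "motion": "0 -0.03 0 0 0 0 0.2;0 0 0.13 0 0 0 0.2;0 0 0.13 0 0 0 0.2;0 0 0.13 0 0 0 0.2;0 0 0.13 0 0 0 0.2;0 0 0 0 0 0 0.2;0 0 0 0 0 0 0.2"
}}

```text
time: 5.55
tcp_pos: [655.3, -155.1, 87.0]
tool_rot: [0.002, -0.037, 0.999, -0.001]
ft_force: [2.1, 0.1, 6.9]
grip_width: 29.1
grasp_force: 40.7
```

Request:
{"name": "play_rows", "arguments": {
  "motion": "0 0 0 0 0 0 0.5;0 0 0 0 0 0 0.65;0 0 0 0 0 0 0.65;0 0 0 0 0 0 0.65;0 0 -0.5 0 0 0 0.65;0 0 -0.7 0 0 0 0.65;0 0 -0.7 0 0 0 0.65;0 0 -0.7 0 0 0 0.65;0 0 -0.7 0 0 0 0.65;0 0 -0.7 0 0 0 0.65;0 0 0 0 0 0 0.8;0 0 0 0 0 0 0.8"
}}

```text
time: 6.55
tcp_pos: [655.0, -155.1, 247.5]
tool_rot: [0.003, -0.037, 0.999, -0.001]
ft_force: [0.1, 0.9, -0.5]
grip_width: 68.2
grasp_force: 0.0
```

```bash
python3 - <<'E'
from h import *
from workcell import arm
np.set_printoptions(precision=1,suppress=True)
print(arm.get_state()["q"])
W=wr(arm);S=arm.capture("scene");np.savez("W2.npz",**W)
b=blobs(W,(0,150,120),(6,255,255),(200,120,320,225))
for x in b:print(x[:2],plane(W,x[1],104),plane(W,x[1],121), st(-2,121,0))
x=max(blobs(W,(103,120,60),(120,255,255),(200,0,300,190)),key=lambda x:x[0][4]);print(x[0])
for r in(5,60,100):
    q=np.nonzero(x[2][r])[0]
    if len(q):print([(p@xs,p@ys) for p in [plane(W,(u,r),30)-O for u in(q.min()-.5,q.max()+.5)]])
b=blobs(S,(0,150,90),(6,255,255),(200,250,260,300));print([x[:2] for x in b])
a=cv2.resize(S["color"][230:310,190:270],None,fx=4,fy=4,interpolation=cv2.INTER_CUBIC)
M=np.zeros((400,800,3),np.uint8);M[:a.shape[0],:320]=a;M[:,320:]=cv2.resize(W["color"][60:260,140:380],(480,400));cv2.imwrite("pics/k2.png",M[:,:,::-1])
E
```

```text
[-0.3  0.4  0.1  1.3 -0.  -0.4]
([242, 169, 29, 27, 607], [256.3, 181.8]) [ 653.5 -155.4  104. ] [ 648.9 -155.7  121. ] [ 652.6 -153.8    0. ]
[251, 0, 12, 147, 1691]
[(np.float64(5.9718144999556255), np.float64(-54.240530008778705)), (np.float64(-6.878666565436667), np.float64(-54.22963736318548))]
[(np.float64(6.2837524143393555), np.float64(-0.5208453379315937)), (np.float64(-7.257006248571158), np.float64(-0.5147522634749911))]
[(np.float64(5.358139099606311), np.float64(42.320656617611206)), (np.float64(-7.55872865197066), np.float64(42.32237255605343))]
[([225, 266, 11, 17, 153], [230.0, 273.6])]
```

View pics/k2.png

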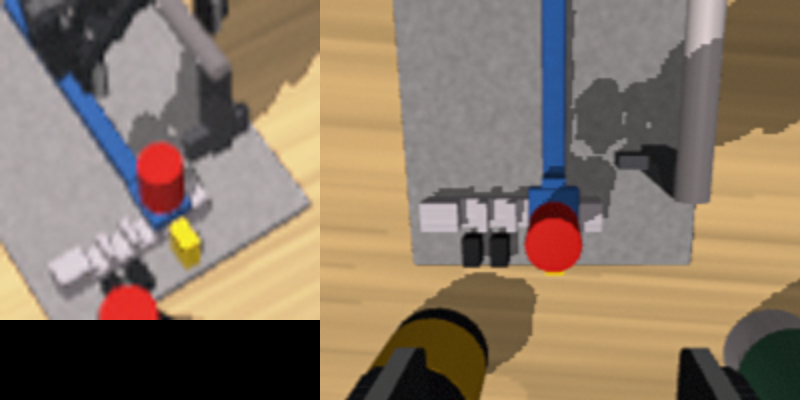

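Knob is fully down beside the yellow clip: it's at (160,178) in the scene inset with the clip right beside it, and the black clips are next to notches 3 and 4. On to the panel.

```bash
cat >> h.py <<'E'
def pan(yaw,th):  # y_p, n, u
    yaw,th=np.radians([yaw,th]);y=np.array([np.cos(yaw),np.sin(yaw),0]);h=np.array([np.sin(yaw),-np.cos(yaw),0]);z=np.array([0,0,1.])
    return y,h*np.cos(th)+z*np.sin(th),-h*np.sin(th)+z*np.cos(th)
E
python3 - <<'E'
from h import *
from workcell import arm
y,n,u=pan(14.6,30);plan(*cur(arm),np.array([510.5,254.5,204.5])+95*u,rot(-y,-u),n=20)
E
```

```text
rows 20 row: [0.1, 0.568, -0.201, 0.299, -0.027, -0.102]
```

Request:
{"name": "play_rows", "arguments": {
  "motion": "0.1 0.568 -0.2 0.299 -0.027 -0.102 0.8;0.1 0.568 -0.2 0.299 -0.027 -0.102 0.8;0.1 0.568 -0.2 0.299 -0.027 -0.102 0.8;0.1 0.568 -0.2 0.299 -0.027 -0.102 0.8;0.1 0.568 -0.2 0.299 -0.027 -0.102 0.8;0.1 0.568 -0.2 0.299 -0.027 -0.102 0.8;0.1 0.568 -0.2 0.299 -0.027 -0.102 0.8;0.1 0.568 -0.2 0.299 -0.027 -0.102 0.8;0.1 0.568 -0.2 0.299 -0.027 -0.102 0.8;0.1 0.568 -0.2 0.299 -0.027 -0.102 0.8;0.1 0.568 -0.2 0.299 -0.027 -0.102 0.8;0.1 0.568 -0.2 0.299 -0.027 -0.102 0.8;0.1 0.568 -0.2 0.299 -0.027 -0.102 0.8;0.1 0.568 -0.2 0.299 -0.027 -0.102 0.8;0.1 0.568 -0.2 0.299 -0.027 -0.102 0.8;0.1 0.568 -0.2 0.299 -0.027 -0.102 0.8;0.1 0.568 -0.2 0.299 -0.027 -0.102 0.8;0.1 0.568 -0.2 0.299 -0.027 -0.102 0.8;0.1 0.568 -0.2 0.299 -0.027 -0.102 0.8;0.1 0.568 -0.2 0.299 -0.027 -0.102 0.8"
}}

```text
time: 8.32
tcp_pos: [497.4, 300.6, 284.1]
tool_rot: [0.033, -0.123, 0.957, -0.259]
ft_force: [-0.3, -1.2, 0.3]
grip_width: 68.7
grasp_force: 0.0
```

Request:
{"name": "play_rows", "arguments": {
  "motion": "0 0 0 0 0 0 0.8;0 0 0 0 0 0 0.8;0 0 0 0 0 0 0.8;0 0 0 0 0 0 0.8"
}}

```text
time: 8.65
tcp_pos: [498.9, 299.1, 285.8]
tool_rot: [0.034, -0.122, 0.958, -0.258]
ft_force: [0.0, -0.3, -0.0]
grip_width: 68.3
grasp_force: 0.0
```

```bash
python3 - <<'E'
from h import *
from workcell import arm
np.set_printoptions(precision=2,suppress=True)
print(arm.get_state()["q"])
W=wr(arm);np.savez("W3.npz",**W)
S=dict(np.load("S1.npz"));D=dict(np.load("D1.npz"))
for x in blobs(W,(4,130,60),(18,255,255),(0,0,512,384),200):
    k=max(cv2.findContours(x[2].astype(np.uint8),0,1)[0],key=len);print(x[:2],cv2.approxPolyDP(cv2.convexHull(k),2,True)[:,0].tolist())
y,n,u=pan(14.6,30)
for c in((440.7,236,205.5),(580.3,273,203)):print(proj(W,c))
cv2.imwrite("pics/w3.png",W["color"][:,:,::-1])
E
```

```text
[ 0.65  0.33  0.04  1.5  -0.48  0.45]
([44, 13, 17, 45, 303], [51.0, 34.3]) [[44, 13], [51, 15], [60, 56], [52, 57]]
([233, 99, 105, 182, 8753], [275.7, 160.6]) [[336, 104], [330, 208], [258, 280], [252, 280], [235, 193], [233, 100], [292, 99]]
([274, 136, 61, 13, 287], [310.8, 141.7]) [[274, 137], [333, 140], [334, 143], [329, 148], [317, 148]]
[256.36 109.4 ]
[258.45 274.97]
```

View pics/w3.png

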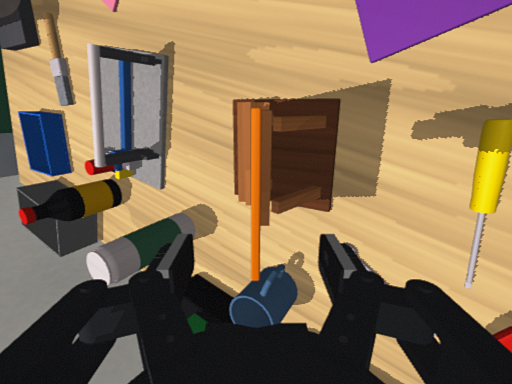

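The wrist view shows the panel nearly edge-on at columns 251-260, rows 106-280, centred between the fingers. The predicted top corners (256,109) and (258,275) fall on it.

```bash
python3 - <<'E'
from h import *
from workcell import arm
np.set_printoptions(precision=2,suppress=True)
W,S,D=[dict(np.load(n)) for n in("W3.npz","S1.npz","D1.npz")]
x=max(blobs(W,(8,215,150),(17,255,255),(240,95,270,290),50),key=lambda x:x[0][4]);print(x[:2])
for r in range(105,285,16):
    q=np.nonzero(x[2][r])[0];print(r,q.min() if len(q) else 0,q.max() if len(q) else 0,end="; ")
m=x[2];r0,r1=np.nonzero(m.any(1))[0][[0,-1]]
k=[(np.nonzero(m[r])[0].mean(),r) for r in range(r0+3,r1-3)];f=np.polyfit([a[1] for a in k],[a[0] for a in k],1)
a=(np.polyval(f,r0-.5),r0-.5);b=(np.polyval(f,r1+.5),r1+.5);print("\nends",a,b)
P=tri(S,(314,136),W,a);Q=tri(S,(354.3,162),W,b);print(P,Q)
v=Q[0]-P[0];print("len",np.linalg.norm(v),"yaw",np.degrees(np.arctan2(v[1],v[0])),v[2])
for z in(203,):
    A_,B_=plane(W,a,z),plane(W,b,z);v=B_-A_;print(A_,B_,np.linalg.norm(v),np.degrees(np.arctan2(v[1],v[0])))
    for c,p in((S,(314,136)),(S,(354.3,162))):print(plane(c,p,z))
E
```

```text
([251, 108, 10, 173, 1425], [255.1, 188.2])
105 0 0; 121 251 259; 137 251 259; 153 251 259; 169 251 259; 185 251 259; 201 251 259; 217 252 259; 233 252 258; 249 252 258; 265 252 258; 281 0 0; 
ends (np.float64(255.1092902912685), np.float64(107.5)) (np.float64(255.0348577762328), np.float64(280.5))
(array([440.41, 235.53, 205.79]), np.float64(1.0682126008273103)) (array([581.94, 272.71, 208.8 ]), np.float64(0.9764738942857539))
len 146.36281621937582 yaw 14.718637270760276 3.0123872144332324
[440.01 233.19 203.  ] [588.06 271.28 203.  ] 152.8738289053742 14.42725062435129
[439.2  237.94 203.  ]
[577.84 276.08 203.  ]
```

Request:
{"name": "play_rows", "arguments": {
  "motion": "0 0 0.53 0 0 0 0.75;0 0 0.53 0 0 0 0.7;0 0 0.53 0 0 0 0.65;0 0 0.53 0 0 0 0.6;0 0 0.53 0 0 0 0.6;0 0 0.53 0 0 0 0.6;0 0 0 0 0 0 0.5;0 0 0 0 0 0 0.4;0 0 0 0 0 0 0.3;0 0 0 0 0 0 0.25",
  "grip_force": 60
}}

```text
time: 9.53
tcp_pos: [516.3, 239.2, 178.0]
tool_rot: [0.036, -0.122, 0.958, -0.257]
ft_force: [-0.2, -1.0, 0.4]
grip_width: 21.6
grasp_force: 0.0
```

```bash
python3 - <<'E'
from h import *
from workcell import arm
np.set_printoptions(precision=2,suppress=True)
p,R=cur(arm);y,n,u=pan(14.5,30)
top=np.array([511,254,206.5]);d=p-top;print(p,d@y,d@n,d@u+200);print(arm.get_state()["q"])
print(R.T@y,R.T@n,R.T@u)
E
```

```text
[516.3  239.24 178.05] 1.4377441617398428 -0.6990928873045537 167.55056095389614
[ 0.55  0.35 -0.17  1.21 -0.5   0.34]
[-1.    0.    0.01] [-0. -1.  0.] [-0.01 -0.   -1.  ]
```

Request:
{"name": "play_rows", "arguments": {
  "motion": "0 0 0 0 0 0 0.2;0 0 0 0 0 0 0.15;0 0 0 0 0 0 0.1;0 0 0 0 0 0 0.05;0 0 0 0 0 0 0;0 0 0 0 0 0 0;0 0 0 0 0 0 0;0 0 0 0 0 0 0",
  "grip_force": 60
}}

```text
time: 10.2
tcp_pos: [516.0, 238.7, 177.6]
tool_rot: [0.035, -0.123, 0.958, -0.258]
ft_force: [-0.5, 0.7, 4.9]
grip_width: 7.2
grasp_force: 59.7
```

Request:
{"name": "play_rows", "arguments": {
  "motion": "0 0 -0.15 0 0 0 0;0 0 -0.25 0 0 0 0;0 0 -0.3 0 0 0 0;0 0 -0.4 0 0 0 0;0 0 -0.4 0 0 0 0;0 0 -0.4 0 0 0 0;0 0 -0.4 0 0 0 0;0 0 0 0 0 0 0;0 0 0 0 0 0 0;0 0 0 0 0 0 0"
}}

```text
time: 11.03
tcp_pos: [503.6, 282.9, 255.6]
tool_rot: [0.034, -0.123, 0.958, -0.258]
ft_force: [2.5, -1.4, 0.4]
grip_width: 7.5
grasp_force: 58.9
```

```bash
python3 - <<'E'
from h import *
from workcell import arm
np.set_printoptions(precision=2,suppress=True)
p,R=cur(arm);W=wr(arm);S=arm.capture("scene");D=arm.capture("side")
for n_,c in(("W4",W),("S4",S),("D4",D)):np.savez(n_+".npz",**c)
x=max(blobs(W,(8,200,120),(17,255,255),(230,5,290,380),50),key=lambda x:x[0][4]);print(x[:2])
for x in blobs(S,(7,170,100),(17,255,255),(250,60,400,260),200):
    k=max(cv2.findContours(x[2].astype(np.uint8),0,1)[0],key=len);print("S",cv2.approxPolyDP(cv2.convexHull(k),3,True)[:,0].tolist())
y,n,u=pan(14.5,30)
for uu in(32.5,-167.5):
  for yy in(-75,75):
    X=p-1.4*y+yy*y+uu*u;print(uu,yy,X,proj(S,X+4*n),proj(W,X))
M=np.hstack([W["color"],cv2.resize(S["color"][100:260,250:370],(288,384))]);cv2.imwrite("pics/w4.png",M[:,:,::-1])
E
```

```text
([245, 101, 24, 227, 4867], [256.3, 208.3])
S [[327, 107], [371, 132], [336, 194], [298, 166]]
32.5 -75 [425.58 279.46 283.73] [326.22 106.88] [256.94  97.11]
32.5 75 [570.8  317.02 283.73] [370.35 133.93] [256.47 433.8 ]
-167.5 -75 [450.62 182.65 110.53] [296.68 167.08] [256.55 104.31]
-167.5 75 [595.84 220.21 110.53] [335.72 195.33] [256.42 239.34]
```

View pics/w4.png

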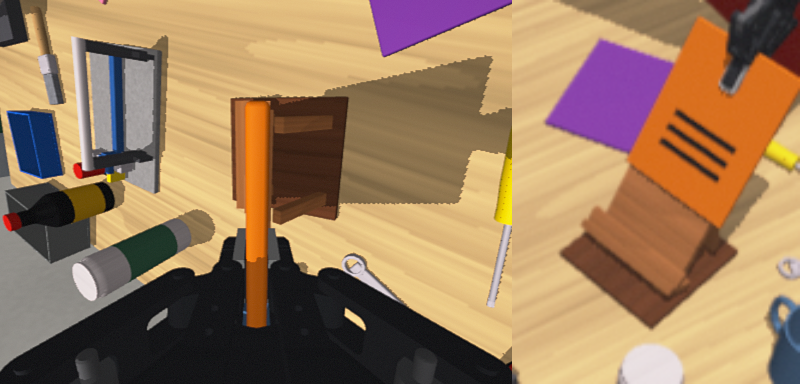

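Panel is held as modelled: its scene corners agree with the prediction to about 1 px, and it's clear of the holder. Next I'll plan the carry.

```bash
cat > tgt.py <<'E'
from h import *
def tgt(bx,bz,th,along=0,U=167.5,dy=0.5):
    y,n,u=pan(4.2,th);return st(bx,0,bz)+4*n+(U+along)*u+dy*y,rot(-y,-u)
E
python3 - <<'E'
from tgt import *
from workcell import arm
np.set_printoptions(precision=1,suppress=True)
p,R=cur(arm);q=p+[0,0,60.]
plan(p,R,q,R,n=3);T=tgt(-19,12,16,150);print(T[0]);plan(q,R,*T,n=20)
T2=tgt(-19,12,16,12);print(T2[0])
E
```

```text
rows 3 row: [-0.001, -0.251, -0.432, 0.0, 0.0, 0.0]
[525.1 -62.3 318.3]
rows 20 row: [0.046, -0.397, 0.168, -0.141, 0.042, 0.096]
[ 527.9 -100.2  185.6]
```

Request:
{"name": "play_rows", "arguments": {
  "motion": "0 -0.251 -0.432 0 0 0 0;0 -0.251 -0.432 0 0 0 0;0 -0.251 -0.432 0 0 0 0;0.046 -0.397 0.168 -0.141 0.042 0.096 0;0.046 -0.397 0.168 -0.141 0.042 0.096 0;0.046 -0.397 0.168 -0.141 0.042 0.096 0;0.046 -0.397 0.168 -0.141 0.042 0.096 0;0.046 -0.397 0.168 -0.141 0.042 0.096 0;0.046 -0.397 0.168 -0.141 0.042 0.096 0;0.046 -0.397 0.168 -0.141 0.042 0.096 0;0.046 -0.397 0.168 -0.141 0.042 0.096 0;0.046 -0.397 0.168 -0.141 0.042 0.096 0;0.046 -0.397 0.168 -0.141 0.042 0.096 0"
}}

```text
time: 12.27
tcp_pos: [520.9, 111.0, 326.0]
tool_rot: [0.018, -0.08, 0.977, -0.197]
ft_force: [0.1, 0.0, -2.6]
grip_width: 7.5
grasp_force: 58.8
```

Request:
{"name": "play_rows", "arguments": {
  "motion": "0.046 -0.397 0.168 -0.141 0.042 0.096 0;0.046 -0.397 0.168 -0.141 0.042 0.096 0;0.046 -0.397 0.168 -0.141 0.042 0.096 0;0.046 -0.397 0.168 -0.141 0.042 0.096 0;0.046 -0.397 0.168 -0.141 0.042 0.096 0;0.046 -0.397 0.168 -0.141 0.042 0.096 0;0.046 -0.397 0.168 -0.141 0.042 0.096 0;0.046 -0.397 0.168 -0.141 0.042 0.096 0;0.046 -0.397 0.168 -0.141 0.042 0.096 0;0.046 -0.397 0.168 -0.141 0.042 0.096 0;0 0 0 0 0 0 0;0 0 0 0 0 0 0;0 0 0 0 0 0 0"
}}

```text
time: 13.35
tcp_pos: [524.2, -61.1, 317.2]
tool_rot: [0.004, -0.036, 0.99, -0.137]
ft_force: [0.1, 1.0, -2.2]
grip_width: 7.5
grasp_force: 59.0
```

```bash
python3 - <<'E'
from tgt import *
from workcell import arm
np.set_printoptions(precision=1,suppress=True)
p,R=cur(arm);T=tgt(-19,12,16,150);print(p-T[0],np.degrees(Ro.from_matrix(R.T@T[1]).as_rotvec()))
plan(p,R,*tgt(-19,12,16,40),n=6)
S=arm.capture("scene");D=arm.capture("side");W=wr(arm)
for n_,c in(("W5",W),("S5",S),("D5",D)):np.savez(n_+".npz",**c)
y,n,u=R[:,0]*-1,-R[:,1],-R[:,2]
for c,nm in((S,"S"),(D,"D")):
  for x in blobs(c,(5,170,80),(17,255,255),(0,0,400,300),200):
    k=max(cv2.findContours(x[2].astype(np.uint8),0,1)[0],key=len);print(nm,x[0],cv2.approxPolyDP(cv2.convexHull(k),2.5,True)[:,0].tolist())
  print([proj(c,p-.5*y+a*y+b*u+s*n).round(1).tolist() for s in(4,-4) for a in(-75,75) for b in(32.5,-167.5)])
M=np.hstack([cv2.resize(S["color"][120:330,140:310],(400,494)),cv2.resize(D["color"][60:220,170:300],(400,494))]);cv2.imwrite("pics/w5.png",M[:,:,::-1])
E
```

```text
[-0.8  1.2 -1.1] [ 0.2 -0.1  0. ]
rows 6 row: [-0.003, -0.007, 0.455, 0.006, -0.002, 0.001]
S [0, 4, 62, 113, 4676] [[45, 5], [61, 37], [46, 79], [0, 116], [0, 5]]
S [208, 151, 50, 83, 2074] [[218, 151], [243, 158], [257, 175], [238, 233], [208, 195]]
[[220.3, 136.8], [207.0, 196.1], [255.4, 176.5], [236.8, 235.1], [223.1, 136.2], [209.6, 195.4], [258.2, 175.7], [239.4, 234.2]]
D [210, 99, 64, 48, 2493] [[273, 99], [271, 146], [219, 145], [210, 100]]
[[273.3, 98.5], [271.4, 145.0], [208.6, 98.0], [217.3, 144.4], [273.3, 101.3], [271.4, 147.5], [208.3, 100.8], [217.1, 146.8]]
```

View pics/w5.png

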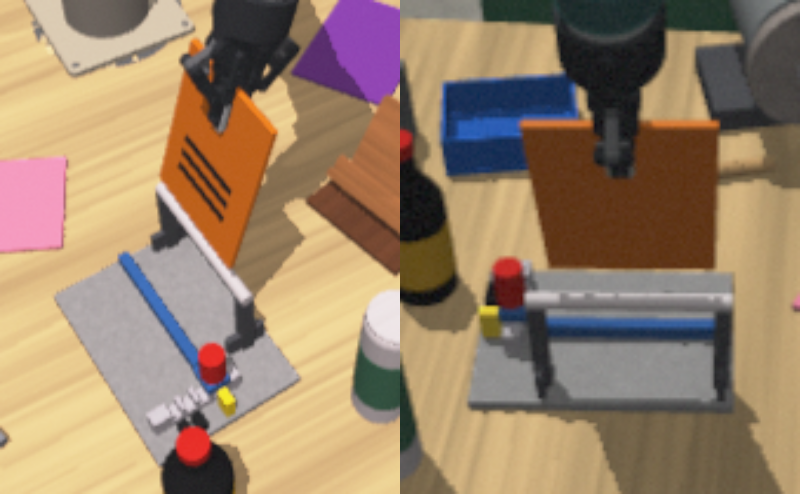

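The panel hovers over the stand with its bottom edge above the rail, square to it, and both views match the model within 1-2 px. Now I'll lower it.

Request:
{"name": "play_rows", "arguments": {
  "motion": "0 -0.007 0.455 0.006 0 0 0;0 -0.007 0.455 0.006 0 0 0;0 -0.007 0.455 0.006 0 0 0;0 -0.007 0.455 0.006 0 0 0;0 -0.007 0.455 0.006 0 0 0;0 -0.007 0.455 0.006 0 0 0;0 0 0 0 0 0 0;0 0 0 0 0 0 0;0 0 0 0 0 0 0"
}}

```text
time: 14.25
tcp_pos: [527.8, -93.0, 214.8]
tool_rot: [0.006, -0.037, 0.989, -0.14]
ft_force: [-0.2, 0.1, -1.6]
grip_width: 7.3
grasp_force: 58.9
```

```bash
python3 - <<'E'
from tgt import *
from workcell import arm
np.set_printoptions(precision=1,suppress=True)
p,R=cur(arm);T=tgt(-19,12,16,40);print(p-T[0],np.degrees(Ro.from_matrix(R.T@T[1]).as_rotvec()))
plan(p,R,*tgt(-19,12,16,8),n=6)
S=arm.capture("scene");D=arm.capture("side");W=wr(arm)
for n_,c in(("W6",W),("S6",S),("D6",D)):np.savez(n_+".npz",**c)
M=np.hstack([cv2.resize(S["color"][140:330,140:300],(400,475)),cv2.resize(D["color"][80:220,170:300],(400,431),interpolation=cv2.INTER_CUBIC)[:475] if 0 else cv2.resize(D["color"][80:220,170:300],(400,475))]);cv2.imwrite("pics/w6.png",M[:,:,::-1])
E
```

```text
[ 0.5 -0.5  2.2] [-0.1  0.1  0. ]
rows 6 row: [0.002, 0.005, 0.142, -0.004, 0.003, 0.0]
```

View pics/w6.png

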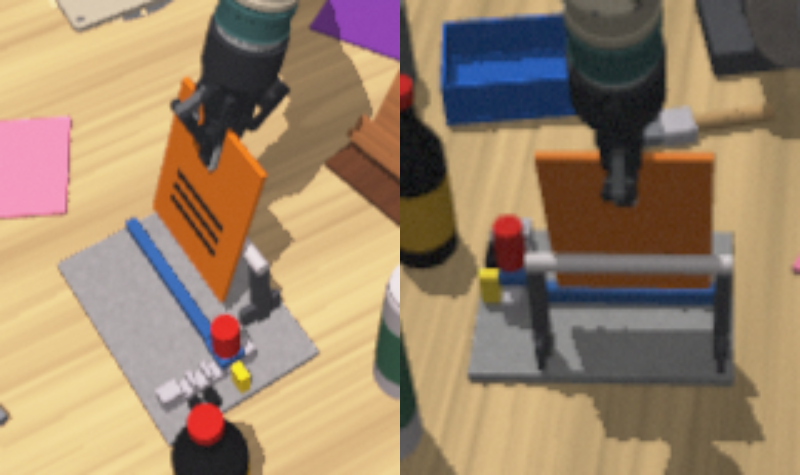

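The panel is behind the rail-side face of the bar and in front of the rail, about 40 mm above its seat and square. I'll continue down slowly.

Request:
{"name": "play_rows", "arguments": {
  "motion": "0 0.005 0.142 0 0 0 0;0 0.005 0.142 0 0 0 0;0 0.005 0.142 0 0 0 0;0 0.005 0.142 0 0 0 0;0 0.005 0.142 0 0 0 0;0 0.005 0.142 0 0 0 0;0 0 0.03 0 0 0 0;0 0 0.03 0 0 0 0;0 0 0 0 0 0 0;0 0 0 0 0 0 0"
}}

```text
time: 15.23
tcp_pos: [528.0, -102.5, 178.6]
tool_rot: [0.005, -0.036, 0.989, -0.14]
ft_force: [-0.1, 0.2, -2.1]
grip_width: 7.2
grasp_force: 59.0
```

Request:
{"name": "play_rows", "arguments": {
  "motion": "0 0 0.03 0 0 0 0;0 0 0.03 0 0 0 0;0 0 0 0 0 0 0;0 0 0 0 0 0 0"
}}

```text
time: 15.57
tcp_pos: [527.9, -103.0, 176.2]
tool_rot: [0.005, -0.036, 0.989, -0.14]
ft_force: [0.4, 0.5, -2.8]
grip_width: 7.1
grasp_force: 59.0
```

```bash
python3 - <<'E'
from tgt import *
from workcell import arm
np.set_printoptions(precision=1,suppress=True)
p,R=cur(arm);T=tgt(-19,12,16,0);d=p-T[0];print(d@xs,d@ys,d[2],np.degrees(Ro.from_matrix(R.T@T[1]).as_rotvec()))
E
```

```text
-0.4833395530250333 -0.2038386084069825 2.0443492210930003 [-0.1  0.  -0. ]
```

Request:
{"name": "play_rows", "arguments": {
  "motion": "0 0 0.03 0 0 0 0;0 0 0.03 0 0 0 0;0 0 0 0 0 0 0;0 0 0 0 0 0 0"
}}

```text
time: 15.9
tcp_pos: [527.8, -103.7, 173.6]
tool_rot: [0.005, -0.036, 0.989, -0.14]
ft_force: [0.9, 0.0, -2.2]
grip_width: 7.4
grasp_force: 59.0
```

Request:
{"name": "play_rows", "arguments": {
  "motion": "0 0 0.03 0 0 0 0;0 0 0 0 0 0 0;0 0 0 0 0 0 0"
}}

```text
time: 16.15
tcp_pos: [527.9, -104.1, 172.6]
tool_rot: [0.005, -0.036, 0.989, -0.14]
ft_force: [-0.3, -0.2, -1.5]
grip_width: 6.8
grasp_force: 59.0
```

Request:
{"name": "play_rows", "arguments": {
  "motion": "0 0 0.03 0 0 0 0;0 0 0 0 0 0 0;0 0 0 0 0 0 0"
}}

```text
time: 16.4
tcp_pos: [528.1, -104.4, 171.7]
tool_rot: [0.005, -0.036, 0.989, -0.14]
ft_force: [-1.0, 0.5, -0.1]
grip_width: 7.4
grasp_force: 59.5
```

Request:
{"name": "play_rows", "arguments": {
  "motion": "0 0 0.02 0 0 0 0;0 0 0 0 0 0 0;0 0 0 0 0 0 0"
}}

```text
time: 16.65
tcp_pos: [528.2, -104.5, 171.6]
tool_rot: [0.006, -0.036, 0.989, -0.14]
ft_force: [-2.3, 2.9, 5.1]
grip_width: 7.6
grasp_force: 60.3
```

Request:
{"name": "play_rows", "arguments": {
  "motion": "0 0 0.02 0 0 0 0;0 0 0 0 0 0 0;0 0 0 0 0 0 0"
}}

```text
time: 16.9
tcp_pos: [528.2, -104.6, 171.6]
tool_rot: [0.006, -0.036, 0.989, -0.14]
ft_force: [-4.6, 3.8, 8.9]
grip_width: 7.3
grasp_force: 61.2
```

Request:
{"name": "play_rows", "arguments": {
  "motion": "0 0 -0.025 0 0 0 0;0 -0.024 0.007 0 0 0 0;0 -0.024 0.007 0 0 0 0;0 0 0 0 0 0 0;0 0 0 0 0 0 0"
}}

```text
time: 17.32
tcp_pos: [528.7, -106.5, 171.6]
tool_rot: [0.006, -0.036, 0.989, -0.14]
ft_force: [-2.1, 2.9, 5.5]
grip_width: 7.4
grasp_force: 60.3
```

Request:
{"name": "play_rows", "arguments": {
  "motion": "0 -0.024 0.007 0 0 0 0;0 0 0 0 0 0 0;0 0 0 0 0 0 0"
}}

```text
time: 17.57
tcp_pos: [528.8, -107.7, 171.4]
tool_rot: [0.006, -0.036, 0.989, -0.14]
ft_force: [-2.4, 2.3, 5.3]
grip_width: 7.4
grasp_force: 60.2
```

Request:
{"name": "play_rows", "arguments": {
  "motion": "0 -0.024 0.007 0 0 0 0;0 0 0 0 0 0 0;0 0 0 0 0 0 0"
}}

```text
time: 17.82
tcp_pos: [528.8, -108.3, 171.6]
tool_rot: [0.006, -0.036, 0.989, -0.14]
ft_force: [-1.7, 3.2, 6.2]
grip_width: 7.5
grasp_force: 60.5
```

Request:
{"name": "play_rows", "arguments": {
  "motion": "0 -0.024 0.005 0 0 0 0;0 0 0 0 0 0 0;0 0 0 0 0 0 0"
}}

```text
time: 18.07
tcp_pos: [528.9, -108.9, 171.6]
tool_rot: [0.006, -0.036, 0.99, -0.139]
ft_force: [-2.4, 3.4, 6.5]
grip_width: 7.3
grasp_force: 60.6
```

Request:
{"name": "play_rows", "arguments": {
  "motion": "0 -0.024 0.005 0 0 0 0;0 0 0 0 0 0 0;0 0 0 0 0 0 0"
}}

```text
time: 18.32
tcp_pos: [529.1, -109.6, 171.7]
tool_rot: [0.006, -0.037, 0.99, -0.139]
ft_force: [-2.7, 4.5, 7.7]
grip_width: 7.0
grasp_force: 60.5
```

```bash
python3 - <<'E'
from tgt import *
from workcell import arm
np.set_printoptions(precision=1,suppress=True)
p,R=cur(arm);u=-R[:,2];n=-R[:,1]
for U in(167.5,164.5):
  B=p-U*u-4*n-O;F=B+8*n;print("B",B@xs,B@ys,B[2],"F",F@xs)
print(arm.get_state()["wrist_torque"],np.degrees(np.arccos(u[2])))
E
```

```text
B -12.852400828149076 1.359864122617605 9.601950384525287 F -5.162027389752884
B -13.678942615442539 1.3533717813406518 12.485834314811404 F -5.988569177046347
[1.2 0.3 0.1] 15.993149891568276
```

Request:
{"name": "play_rows", "arguments": {
  "motion": "0 -0.03 0 0 0 0 0;0 0 0 0 0 0 0;0 0 0 0 0 0 0"
}}

```text
time: 18.57
tcp_pos: [529.1, -110.5, 171.8]
tool_rot: [0.006, -0.037, 0.99, -0.138]
ft_force: [-1.6, 5.4, 7.3]
grip_width: 7.0
grasp_force: 60.5
```

```bash
python3 - <<'E'
from tgt import *
from workcell import arm
S=arm.capture("scene");D=arm.capture("side")
for n_,c in(("S7",S),("D7",D)):np.savez(n_+".npz",**c)
M=np.hstack([cv2.resize(S["color"][210:300,175:265],(400,400),interpolation=cv2.INTER_CUBIC),cv2.resize(D["color"][120:200,185:285],(400,400))]);cv2.imwrite("pics/w7.png",M[:,:,::-1])
E
```

```text
(no output)
```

View pics/w7.png

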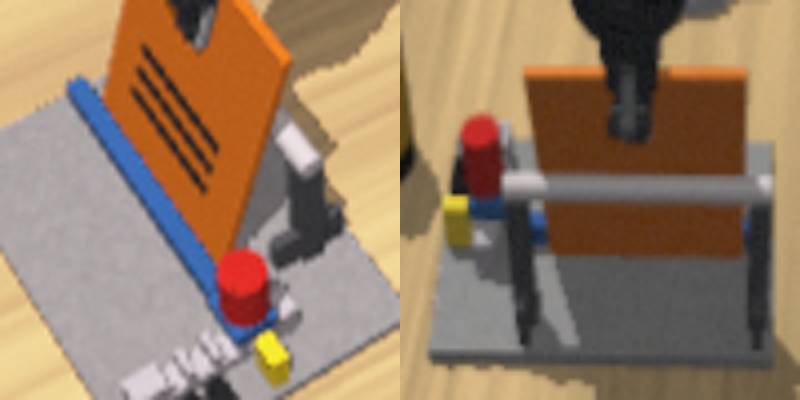

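Request:
{"name": "play_rows", "arguments": {
  "motion": "0 0.072 0 0.2 0 0 0;0 0.072 0 0.2 0 0 0;0 0.072 0 0.2 0 0 0;0 0 0 0 0 0 0;0 0 0 0 0 0 0"
}}

```text
time: 19.08
tcp_pos: [528.5, -102.0, 169.4]
tool_rot: [0.007, -0.037, 0.986, -0.165]
ft_force: [-1.7, 5.3, 7.8]
grip_width: 7.2
grasp_force: 60.5
```

Request:
{"name": "play_rows", "arguments": {
  "motion": "0 0.036 0 0.1 0 0 0;0 0.036 0 0.1 0 0 0;0 0 0 0 0 0 0;0 0 0 0 0 0 0"
}}

```text
time: 19.42
tcp_pos: [528.4, -99.4, 168.5]
tool_rot: [0.007, -0.037, 0.984, -0.173]
ft_force: [-3.0, 7.9, 8.0]
grip_width: 7.2
grasp_force: 60.6
```

```bash
cat > b.py <<'E'
from tgt import *
from workcell import arm
p,R=cur(arm);u=-R[:,2];n=-R[:,1];s=arm.get_state()
B=p-164.5*u-4*n-O;F=B+8*n;print("B",B@xs,B@ys,B[2],"F",F@xs,"th",np.degrees(np.arccos(u[2])),"railgap",-8-(np.array(st(-65,0,120))-(B+O))@n,s["wrist_torque"],s["ft_force"])
E
python3 b.py
```

```text
B -13.04630101997033 1.4554939867030416 12.478358955567725 F -5.526880088197664 th 19.960910524361214 railgap 4.128693386949074 [ 1.42235953  0.39145099 -0.01054949] [-2.95420417  7.8734601   7.97080981]
```

Request:
{"name": "play_rows", "arguments": {
  "motion": "0 0.036 0 0.1 0 0 0;0 0.036 0 0.1 0 0 0;0 0 0 0 0 0 0;0 0 0 0 0 0 0"
}}

```text
time: 19.75
tcp_pos: [528.2, -96.6, 167.5]
tool_rot: [0.008, -0.037, 0.983, -0.182]
ft_force: [-2.4, 6.4, 8.2]
grip_width: 7.3
grasp_force: 60.7
```

Request:
{"name": "play_rows", "arguments": {
  "motion": "0 0.036 0 0.1 0 0 0;0 0 0 0 0 0 0;0 0 0 0 0 0 0"
}}

```text
time: 20.0
tcp_pos: [528.1, -95.4, 167.0]
tool_rot: [0.008, -0.037, 0.982, -0.186]
ft_force: [-3.1, 4.7, 8.4]
grip_width: 7.3
grasp_force: 60.8
```

```bash
python3 b.py
```

```text
B -12.973745169014222 1.5269631521832259 12.492655956186816 F -5.528606234257683 th 21.46517813193726 railgap 1.0785539557486672 [ 1.42107407  0.39740359 -0.05308402] [-3.12055984  4.67598857  8.37191886]
```

Request:
{"name": "play_rows", "arguments": {
  "motion": "0 0.036 0 0.1 0 0 0;0 0 0 0 0 0 0;0 0 0 0 0 0 0"
}}

```text
time: 20.25
tcp_pos: [528.2, -95.1, 167.0]
tool_rot: [0.008, -0.036, 0.981, -0.191]
ft_force: [-3.2, 1.3, 8.9]
grip_width: 7.0
grasp_force: 60.6
```

Request:
{"name": "play_rows", "arguments": {
  "motion": "0 0 0 0 0 0 0.1;0 0 0 0 0 0 0.15;0 0 0 0 0 0 0.2;0 0 0 0 0 0 0.3;0 0 0 0 0 0 0.4;0 0 0 0 0 0 0.4;0 0 0 0 0 0 0.4;0 0 0 0 0 0 0.4"
}}

```text
time: 20.92
tcp_pos: [527.3, -95.4, 165.7]
tool_rot: [0.007, -0.036, 0.981, -0.192]
ft_force: [-0.5, 0.2, 0.2]
grip_width: 34.0
grasp_force: 0.0
```

```bash
python3 - <<'E'
from tgt import *
from workcell import arm
W=wr(arm);np.savez("W8.npz",**W);x=max(blobs(W,(5,180,80),(17,255,255),(200,5,310,380),50),key=lambda x:x[0][4]);print(x[:2])
y,n,u=pan(4.2,21.5);B=st(-14,0,12)
for s in(0,8):
  for a in(-75,75):print(proj(W,B+s*n+200*u+a*y),proj(W,B+s*n+a*y))
for r in range(60,380,30):
    q=np.nonzero(x[2][r])[0]
    if len(q):print(r,q.min(),q.max(),end="; ")
E
```

```text
([241, 101, 25, 227, 4886], [253.3, 209.6])
[271.05183487  99.87689735] [262.46265006 105.989265  ]
[266.06116982 445.950118  ] [261.65581772 242.34350413]
[244.35557243  99.90566694] [254.42193428 105.996165  ]
[248.54780925 445.75101042] [254.71175288 242.31540365]
120 242 265; 150 242 264; 180 243 264; 210 243 264; 240 243 263; 270 244 263; 300 243 263;
```

Request:
{"name": "play_rows", "arguments": {
  "motion": "0 0 -0.1 0 0 0 0.4;0 0 -0.2 0 0 0 0.4;0 0 -0.3 0 0 0 0.4;0 0 -0.4 0 0 0 0.4;0 0 -0.5 0 0 0 0.4;0 0 -0.5 0 0 0 0.4;0 0 -0.5 0 0 0 0.4;0 0 -0.5 0 0 0 0.4;0 0 -0.5 0 0 0 0.4;0 0 -0.5 0 0 0 0.4;0 0 0 0 0 0 0.4;0 0 0 0 0 0 0.4"
}}

```text
time: 21.97
tcp_pos: [523.8, -34.8, 315.9]
tool_rot: [0.009, -0.036, 0.981, -0.192]
ft_force: [0.3, 0.7, -0.5]
grip_width: 34.2
grasp_force: 0.0
```

Request:
{"name": "play_rows", "arguments": {
  "motion": "0 0.5 -0.3 0 0 0 0.4;0 0.5 -0.3 0 0 0 0.4;0 0.5 -0.3 0 0 0 0.4;0 0.5 -0.3 0 0 0 0.4;0 0.5 -0.3 0 0 0 0.4;0 0.5 -0.3 0 0 0 0.4;0 0 0 0 0 0 0.4;0 0 0 0 0 0 0.4"
}}

```text
time: 22.63
tcp_pos: [512.4, 103.1, 334.4]
tool_rot: [0.006, -0.037, 0.981, -0.192]
ft_force: [0.0, -0.1, -0.6]
grip_width: 34.1
grasp_force: 0.0
```

```bash
python3 - <<'E'
from tgt import *
from workcell import arm
S=arm.capture("scene");D=arm.capture("side")
y,n,u=pan(4.2,21.3);B=st(-14,0,12)
for c,nm in((S,"S"),(D,"D")):
  for x in blobs(c,(5,170,70),(17,255,255),(150,100,300,300),300):
    k=max(cv2.findContours(x[2].astype(np.uint8),0,1)[0],key=len);print(nm,x[0],cv2.approxPolyDP(cv2.convexHull(k),2.5,True)[:,0].tolist())
  print([proj(c,B+s*n+a*y+b*u).round(1).tolist() for s in(8,0) for b in(0,200) for a in(-75,75)])
M=np.hstack([cv2.resize(S["color"][150:320,160:290],(400,523),interpolation=cv2.INTER_CUBIC),cv2.resize(D["color"][90:210,180:290],(400,436),interpolation=cv2.INTER_CUBIC)[:523] if 0 else cv2.resize(D["color"][80:224,180:290],(400,523))]);cv2.imwrite("pics/w8.png",M[:,:,::-1])
E
```

```text
S [199, 183, 48, 86, 2104] [[215, 183], [246, 220], [224, 268], [199, 233]]
[[197.0, 233.3], [223.6, 271.5], [214.0, 182.1], [245.0, 221.0], [199.3, 232.6], [226.0, 270.6], [216.5, 181.6], [247.5, 220.3]]
D [244, 140, 28, 15, 389] [[271, 141], [270, 154], [244, 153], [245, 140]]
D [221, 161, 49, 10, 356] [[269, 170], [225, 170], [221, 161], [269, 162]]
[[270.1, 168.9], [222.0, 168.1], [271.5, 138.9], [214.8, 138.2], [270.0, 171.2], [221.9, 170.5], [271.4, 141.6], [214.6, 140.9]]
```

View pics/w8.png

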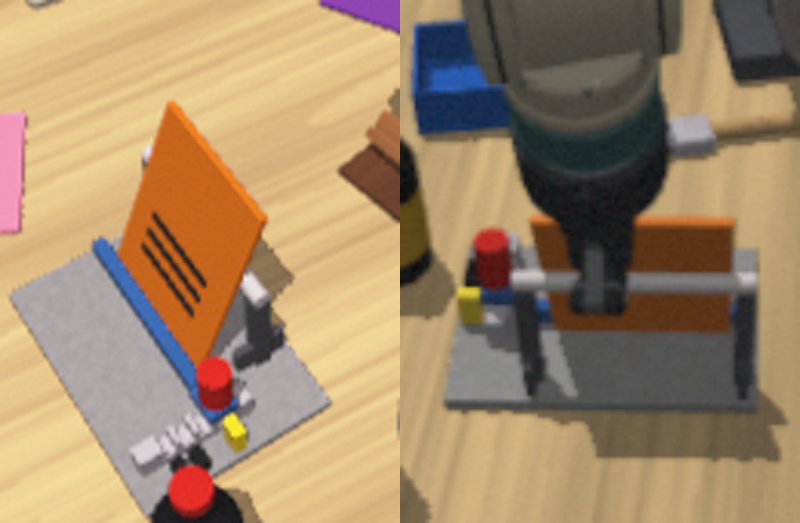

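The panel leans on the rail with its lower edge against the bar, square and centred. The corners match the prediction to about 2 px, the knob is down beside the yellow clip, and the arm is clear. I'm handing in now.

```bash
python3 -c "
from workcell import arm
print(arm.sign_off())"
```

```text
the job is handed in; nothing more can be done
None
```

The job is handed in at about 23 s of the 61 s allowed: the knob is down in the first notch beside the yellow clip, and the orange panel stands by itself against the stop bar and rail, square and about 1 mm off centre by the camera check.

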